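# Index the turntable and hold the offset lever over its nest

## Robot

A 7-joint arm with a two-finger parallel gripper is mounted at the origin on a cart in front of the work surface, level with it; the furniture and walls round the work are solid. World frame = base frame: x ahead of the robot, y to its left, z up, the work surface at z = 0. Lengths are in m, angles in rad, forces in N, time in s.
With the tool pointing down it reaches from about 0.35 to 0.9 m from the base axis. Payload 7.2 kg.
Tool frame: the origin (TCP) lies on the centre line of the jaws, within the pads' length; the fingertips stand 14 mm ahead of it and the grasp point (between the pads) lies 5 mm behind it (tip_extent is the distance from the TCP to the fingertips, in m); z points along the fingers, y is the line along which they close (so a half turn about z gives the same grasp; the last joint's range is limited). The gripper opens to 88 mm and grips with 3 to 60 N. Pads are 20 mm wide; open, the fingers measure 115 mm over their backs; the gripper's body (75 mm by 178 mm) begins 61 mm behind the grasp point.
Start: joints at [1.1, 0.411, -0.013, 1.596, 0.006, 1.134, -0.082], TCP at [0.245, -0.575, 0.201] pointing down, gripper open.
Joint ranges: [-2.95, 2.95], [-0.29, 1.99], [-1.47, 1.44], [0.14, 2.54], [-1.03, 4.17], [0.13, 1.85], [-2.86, 2.86]. Speed limits (rad/s): [2.39, 2.39, 3.01, 3.01, 3.14, 3.14, 3.14].

## Interface

Orientations are given as a unit quaternion [x, y, z, w].
In Python, from plant import * gives the robot as it stands.
- The arm moves only by the tool send_rows, never from a script. Its argument "rows" is text: rows parted by semicolons, each of 4 numbers parted by spaces: the shift along the tool's x, y, z in mm, then the turn about the tool's z in units of 10 degrees (1.0 is 10 degrees). In form: dx dy dz turn; .... A call has 1 to 8 rows; each row shifts and turns the commanded pose from where the row before left it, along the tool's axes as they then stand; what a row does not reach is not made up. A row lasts 1/8 s, in which the tool goes at most 62.5 mm and 10.7 degrees, less where a joint would pass 70% of its speed; a pose out of reach is approached as far as the arm can. A call with a gripper value outside its range is refused whole. "grip" is the closure, from 0 (fully open) to 1 (shut), set as the call begins (left out, the last holds). The fingers move at their own pace and stop on an object; "force" is the grip in N (left out, the last holds). Time passes only in rows, so rows that do not move let the fingers close. It gives the time, the measured TCP pose, the force, the opening and the grip force at its end, in the units of the state.
- read_state(): the state, without advancing time (a new reading comes with each control period).
- snapshot(name): name is "scene" or "top" or "wrist"; returns a dict with "pixels" (384x512x3 uint8, red, green, blue), "intrinsics" (3x3 intrinsics, pixels), "rvec" (rotation vector, rad) and "tvec" (3), from world to camera coordinates, as OpenCV has them. Camera axes: x right, y down, z forward; pixel columns grow to the right and rows downward; lengths in m; the calibration is good to about 2 mm. A picture is of the moment at which its call begins. There is no depth.
- close_job(): hands the job in; it is judged then, once.
The state is a dict: "time": time; "joints": joint angles; "qvel": joint speeds; "effort": joint torques, N m; "ee_pos": TCP position; "tcp_rot": TCP orientation; "ft_force": force on the tool from outside, world axes, zero at the start; "moment": the same for the moment, N m; "grip_width": opening from 0.0 (shut) to 1.0 (fully open); "gripper_force": force on a finger pad.
Only numpy, scipy, OpenCV 4.12 (cv2) and the standard library are available. Lean on these libraries where they do the work, as an engineer would, in place of code of your own. Each camera call takes 0.05 s, during which the arm holds its last target. There are 200 camera calls.

## Task

First swing the turntable round by its black handle post, counter-clockwise seen from above, until it is against its stop. Then lift the offset lever by its balance point and hold it still and level, straight above the nest on the turntable without touching it, with its hub over the round seat, its eye over the eye rest and its underside about 9 cm above the seats. Finish holding it there, do not lower it or let go, and leave the grease tin, the cup of nuts and the drilled block where they are.

Things in the scene. Friction and masses are not known exactly. Their poses are not given: they have to be found in the camera images.
- lever: Loose dark steel offset lever lying flat, 241 mm long, 0.5 kg: heavy round hub (56 mm across, 40 high, 20 mm bore) and small eye (26 across, 30 high), axes 200 mm apart, joined by a straight arm 14 mm wide, 8 to 30 mm above the underside. Origin: underside level, below the balance point, which is on the arm 56 mm from the hub axis. x points from hub to eye, y across the arm, z up
- balance (a point): the lever's balance point (centre of mass, to 2 mm), inside the arm, 19 mm above the lever's underside; the point to grip at, across the 14 mm arm; same axes as the lever
- lever_hub (a point): centre of the hub's underside on the lever
- lever_eye (a point): centre of the eye's underside on the lever
- indexer: grey round bearing base, 236 mm across, fixed to the bench, carrying the turntable. Origin: on the turning axis at bench height; z axis up. Two steel stop posts stand at its edge, just outside the turntable's rim (147 mm from the axis, 48 mm high)
- turntable (a joint): angle of the bare steel turntable (260 mm across, 14 mm thick, top face 38 mm above the bench) about the vertical axis through indexer; grows counter-clockwise seen from above; 0 to 1.571 rad. At 1.571 a lug on its rim is against the stop; it starts near 0. It turns stiffly (about 1.5 N at the handle post) and stays where it is left
- hub_seat (a point): centre of the seat face of the round hub seat on the turntable (62 mm pad within a low rim 76 mm across that rises 6 mm above the seat face), 46 mm above the bench, 85 mm from the turning axis; turns with the turntable
- eye_rest (a point): centre of the pad of the eye rest on the turntable (34 mm long, between two cheeks 35 mm apart that rise 8 mm above the pad), 46 mm above the bench, on the other side of the turning axis, 115 mm from it and 200 mm from the hub seat; turns with the turntable
- post_top (a point): centre of the top of the upright black handle post on the turntable, 100 mm above the bench and 100 mm from the turning axis, a quarter turn clockwise (from above) from the direction of the eye rest. The post is 62 mm tall over the table: 17 mm thick shank, 22 mm thick head (top 12 mm); it may be pinched from above or pushed
- grease_tin: red flat round tin, 65 mm across, 23 mm high, loose on the bench; leave it. Origin: centre of its underside
- nut_cup: black cup of nuts, 68 mm across, 50 mm high, loose on the bench; leave it. Origin: centre of its underside
- small_block: pale drilled block 38 x 62 x 28 mm, loose on the bench; leave it. Origin: centre of its underside

How it is judged:
On the way, in this order (a step that is already met when the one before it is completed fails the run):
1. the turntable is swung counter-clockwise to its stop, the lever still lying on the bench (value of joint turntable above 1.5 rad and height (world z) of lever below 0.01 m), for 0.2 s.
2. the lever is lifted clear of the bench, gripped within 20 mm of its balance point (height (world z) of lever above 0.04 m and contact force between lever and the fingers above 2 N and x of the grasp point in the frame of lever between -0.02 and 0.02 m), for 0.2 s.
At the end, for the whole second after the job is handed in: turntable within 4 degrees of its stop; fingers alone carry the still lever, gripped within 20 mm of its balance point along the arm, level within 5 degrees; seen from above hub within 15 mm of its seat and eye within 20 mm of its rest; their undersides 60 to 120 mm above the seat faces (value of joint turntable above 1.5 rad and contact force between lever and the fingers above 2 N and contact force between lever and indexer below 0.1 N and x of the grasp point in the frame of lever between -0.02 and 0.02 m and angle between lever's own z axis and vertical below 0.09 rad and horizontal distance between lever_hub and hub_seat below 0.015 m and horizontal distance between lever_eye and eye_rest below 0.02 m and height (world z) of lever_hub between 0.106 and 0.166 m and height (world z) of lever_eye between 0.106 and 0.166 m and linear speed of lever below 0.02 m/s and angular speed of lever below 0.1 rad/s); the arm keeps its last pose, push and grip.
It fails at once if the grease tin is moved more than 3 cm (distance of grease_tin from where it was at the start of the episode above 0.03 m).
It fails at once if the cup of nuts is moved more than 3 cm (distance of nut_cup from where it was at the start of the episode above 0.03 m).
It fails at once if the drilled block is moved more than 3 cm (distance of small_block from where it was at the start of the episode above 0.03 m).
It also fails if it takes over 61 s, if anything falls off the work surface, if the arm or the gripper's body presses on something with over 40 N, if the wrist force passes 120 N, or if a joint passes its speed limit or range.

## Working session

There is one attempt and no reset: what is moved stays moved. The work goes in short steps, Python scripts to look and compute and a tool call to move; the robot and the scene stay as the last step left them, time stands still between calls to the robot, and variables do not carry over. Pictures are saved under pics/ and viewed, at most 10 in all, crops included, and the job is handed in when it is done.

Besides the shell and the picture viewer there is one more tool, called after "Emit:" as name(argument=value, ...) on one line, values as JSON. send_rows: Moves the arm, as the interface text tells. Its arguments: {"type":"object","properties":{"rows":{"type":"string"},"grip":{"type":"number"},"force":{"type":"number"}},"required":["rows"]}

```bash
mkdir -p pics
cat > h.py <<'E'
from plant import *
import numpy as np, cv2
from scipy.spatial.transform import Rotation as R
def save(name, fn, crop=None, k=1):
    s=snapshot(name); im=s["pixels"][:,:,::-1]
    if crop: a,b,c,d=crop; im=im[b:d,a:c]
    cv2.imwrite("pics/"+fn, cv2.resize(im,None,fx=k,fy=k,interpolation=cv2.INTER_CUBIC)); np.savez("pics/"+fn+".npz",**s); return s
def toworld(s,u,v,z):
    M=R.from_rotvec(np.ravel(s["rvec"])).as_matrix(); t=np.ravel(s["tvec"])
    d=M.T@np.linalg.inv(s["intrinsics"])@[u,v,1]; c=-M.T@t
    return (c+d*(z-c[2])/d[2]).round(4)
def topix(s,p):
    return cv2.projectPoints(np.array([p],float),np.ravel(s["rvec"]),np.ravel(s["tvec"]),np.array(s["intrinsics"]),None)[0].ravel().round(1)
def delta(p,yaw=None):
    st=read_state(); r=R.from_quat(st["tcp_rot"])
    return (r.inv().apply(np.array(p)-st["ee_pos"])*1000).round(1)
E
python3 - <<'E'
from h import *
save("top","top.png",k=1.5); save("scene","scene.png",k=1.5)
st=read_state(); print(st["ee_pos"],R.from_quat(st["tcp_rot"]).as_matrix().round(3),st["time"])
E
```

```text
[ 0.24479355 -0.57458908  0.20073258] [[ 0.92   0.392 -0.001]
 [ 0.392 -0.92   0.001]
 [-0.    -0.001 -1.   ]] 0.1
```

View pics/top.png

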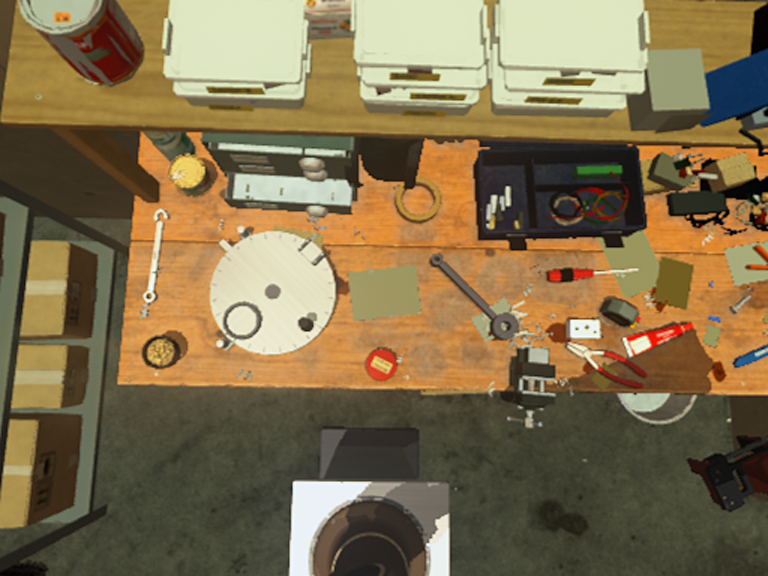

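View pics/scene.png

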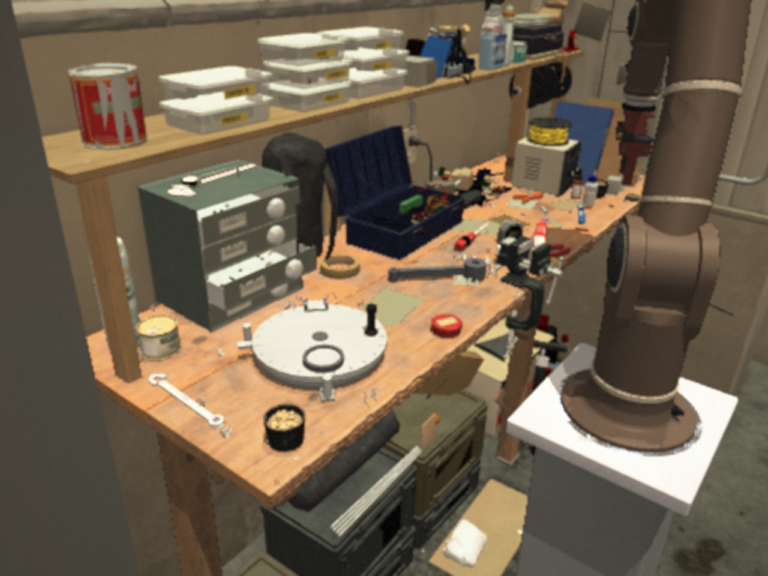

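The top view, in enlarged pixels, shows the turntable centre at about (273,292), the post head at (306,324), the hub seat at (242,320) and the eye rest at (313,252). The lever hub is at (504,325) and its eye at (436,260), with a vise just below the hub. The tin is at (381,363), the cup at (161,351) and the block at (583,328).

Run:
```python
from h import *
s=dict(np.load("pics/top.png.npz"))
for n,u,v,z in [("axis",273,292,.038),("post",306,324,.1),("hubseat",242,320,.05),("eyerest",313,252,.05),("hub",504,325,.04),("eye",436,260,.03),("vise",533,365,.1),("tin",381,363,.023),("cup",161,351,.05),("block",583,328,.028),("drawertopR",352,140,.2),("knob",316,211,.06),("tableL",210,292,.038),("tableR",336,292,.038)]:
    print(n,toworld(s,u/1.5,v/1.5,z))
im=s["pixels"][:,:,::-1][140:250,120:360]
cv2.imwrite("pics/topc.png",cv2.resize(im,None,fx=3.3,fy=3.3,interpolation=cv2.INTER_CUBIC))
```

```text
axis [0.5287 0.2093 0.038 ]
post [0.4582 0.1315 0.1   ]
hubseat [0.4683 0.2667 0.05  ]
eyerest [0.6124 0.1288 0.05  ]
hub [ 0.4695 -0.2695  0.04  ]
eye [ 0.6058 -0.1295  0.03  ]
vise [ 0.3873 -0.3089  0.1   ]
tin [ 0.3875 -0.0167  0.023 ]
cup [0.4031 0.4237 0.05  ]
block [ 0.4675 -0.4395  0.028 ]
drawertopR [0.7911 0.0484 0.2   ]
knob [0.6974 0.1247 0.06  ]
tableL [0.526  0.3382 0.038 ]
tableR [0.5315 0.0795 0.038 ]
```

View pics/topc.png

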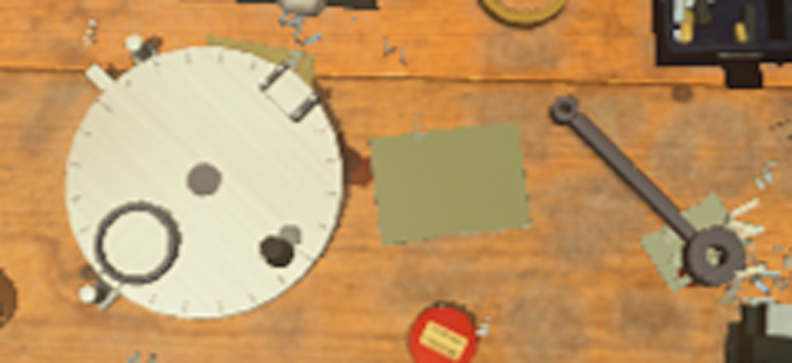

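The enlarged crop puts the post head at (277,250), the axis at (204,180), the seat ring at (138,243), the lever hub at (714,256) and the eye at (565,110). The distances I computed (axis to post about 105 mm, hub to eye about 195 mm) fit the given sizes. I'll move now: rise, turn to yaw 0, and travel above the post.

Emit:
send_rows(rows="0 0 -30 0.77; 0 0 -30 0.77; 0 0 -30 0.77; 0 0 0 0", grip=0)

```text
time: 0.6
ee_pos: [0.2455, -0.5759, 0.2936]
tcp_rot: [1.0, -0.0, 0.001, 0.002]
ft_force: [-0.7, -0.3, -0.1]
grip_width: 1.002
gripper_force: 0.0
```

Emit:
send_rows(rows="40 -45 0 0; 40 -45 0 0; 40 -45 0 0; 40 -45 0 0; 30 -45 0 0; 23 -45 0 0; 0 -45 0 0; 0 -45 0 0")

```text
time: 1.6
ee_pos: [0.4576, -0.2131, 0.2899]
tcp_rot: [1.0, 0.001, -0.001, -0.0]
ft_force: [-0.0, -0.7, -0.3]
grip_width: 1.001
gripper_force: 0.0
```

Emit:
send_rows(rows="0 -50 0 0; 0 -50 0 0; 0 -50 0 0; 0 -50 0 0; 0 -50 0 0; 0 -50 20 0; 0 -46 20 0; 0 0 0 0")

```text
time: 2.6
ee_pos: [0.4561, 0.1341, 0.249]
tcp_rot: [1.0, 0.004, -0.002, -0.0]
ft_force: [-0.1, -0.2, -0.0]
grip_width: 0.998
gripper_force: 0.0
```

Run:
```python
from h import *
s=save("wrist","w1.png",k=1.5)
st=read_state(); print(st["ee_pos"],R.from_quat(st["tcp_rot"]).as_matrix().round(3),st["time"],st["joints"])
print(topix(s,[.458,.132,.1])*1.5, topix(s,[.529,.209,.038])*1.5)
```

```text
[0.45697203 0.13185577 0.24978208] [[ 1.     0.005 -0.003]
 [ 0.005 -1.    -0.   ]
 [-0.003  0.    -1.   ]] 2.65 [ 0.05218022  0.14902445 -0.48254727  1.84947149  0.07407328  1.1639554
 -2.02143497]
[387.   266.85] [298.65 169.05]
```

View pics/w1.png

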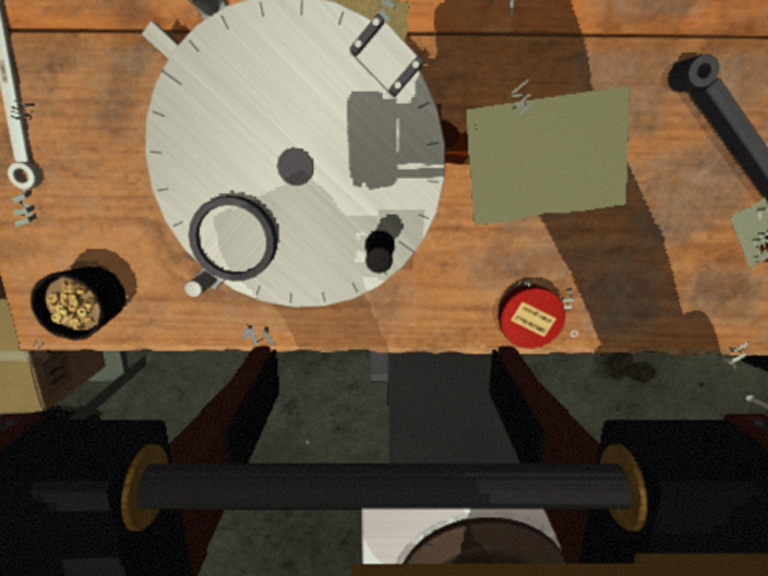

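The wrist view shows the post head at (379,258), the turntable centre at (296,166) and the ring centre at (234,238).

Run:
```python
from h import *
s=dict(np.load("pics/w1.png.npz"))
f=lambda u,v,z: toworld(s,u/1.5,v/1.5,z)
p=f(379,258,.1);a=f(296,166,.038);h=f(234,238,.052);e=f(387,57,.05)
print(p,a,h,e,f(704,71,.03))
for q in (p,h,e): d=(q-a)[:2]; print(np.linalg.norm(d),np.degrees(np.arctan2(d[1],d[0])))
print(delta([*p[:2],.076]))
```

```text
[0.4651 0.1383 0.1   ] [0.5315 0.2112 0.038 ] [0.4708 0.2662 0.052 ] [0.614  0.1334 0.05  ] [ 0.6096 -0.1292  0.03  ]
0.0986071498421894 -132.3284090190075
0.08191147660737168 137.82041582759695
0.11339792767065897 -43.32056745384587
[  8.7  -6.5 173.8]
```

Emit:
send_rows(rows="8 -6 40 0; 0 0 40 0; 0 0 40 0; 0 0 40 0; 0 0 14 0; 0 0 0 0")

```text
time: 3.4
ee_pos: [0.4661, 0.1361, 0.0772]
tcp_rot: [1.0, -0.0, -0.001, 0.0]
ft_force: [-0.0, 0.0, -0.1]
grip_width: 0.997
gripper_force: 0.0
```

Emit:
send_rows(rows="0 0 0 0; 0 0 0 0; 0 0 0 0; 0 0 0 0; 0 0 0 0; 0 0 0 0; 0 0 0 0; 0 0 0 0", grip=1, force=15)

```text
time: 4.4
ee_pos: [0.4667, 0.1377, 0.0775]
tcp_rot: [1.0, 0.0, 0.0, -0.001]
ft_force: [1.7, 2.7, -2.5]
grip_width: 0.218
gripper_force: 14.1
```

Emit:
send_rows(rows="14 10 0 0; 15 8 0 0; 17 5 0 0; 17 2 0 0; 17 -1 0 0; 17 -4 0 0; 16 -7 0 0; 0 0 0 0")

```text
time: 5.4
ee_pos: [0.583, 0.1234, 0.0791]
tcp_rot: [1.0, -0.001, 0.003, 0.0]
ft_force: [1.8, -1.5, 11.2]
grip_width: 0.008
gripper_force: 5.3
```

Emit:
send_rows(rows="7.5 -5 0 0; 7 -5 0 0; 6.5 -6 0 0; 6 -6 0 0; 0 0 0 0")

```text
time: 6.02
ee_pos: [0.6075, 0.1437, 0.0786]
tcp_rot: [1.0, -0.001, 0.001, 0.001]
ft_force: [-1.9, -4.2, 10.9]
grip_width: 0.005
gripper_force: 5.3
```

Run:
```python
from h import *
s=save("wrist","w2.png",k=1.5)
st=read_state(); print(st["ee_pos"],st["ft_force"],st["time"],np.degrees(np.arctan2(st["ee_pos"][1]-.2105,st["ee_pos"][0]-.531)))
save("top","t2.png",(120,130,260,250),5)
```

```text
[0.60750282 0.1436503  0.07860639] [-1.94945049 -3.54726084 11.11175115] 6.075 -41.14761497065748
```

View pics/t2.png

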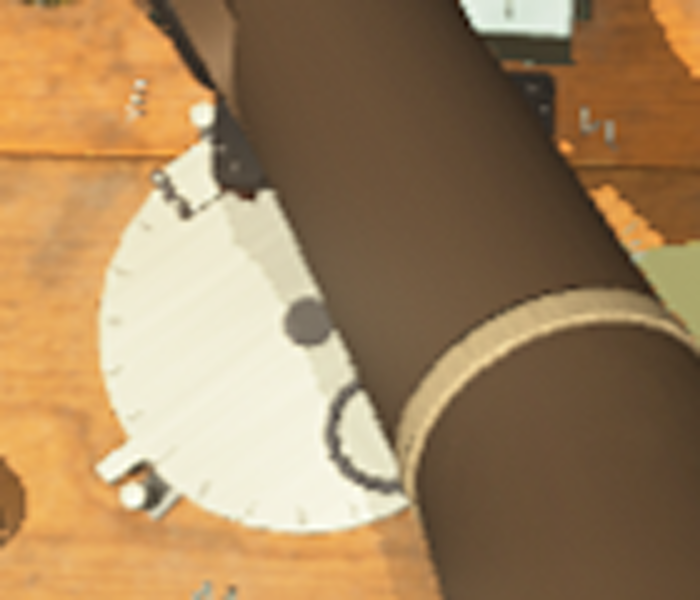

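The table has nearly reached the stop: the lug is at (118,462) beside the post at (135,495), and the eye rest is near (187,178). The pinch slipped, so the shut fingers are now pushing the post. I'll measure the angle from the visible ring and pad.

Run:
```python
from h import *
s=dict(np.load("pics/t2.png.npz")); f=lambda u,v,z: toworld(s,120+u/5,130+v/5,z)
a=f(307,322,.038); 
for n,u,v,z in [("eye",187,178,.05),("stopA",203,115,.048),("stopB",135,495,.048),("lug",120,462,.04)]:
    p=f(u,v,z); d=(p-a)[:2]; print(n,p,np.linalg.norm(d),np.degrees(np.arctan2(d[1],d[0])))
s=dict(np.load("pics/w2.png.npz")); cv2.imwrite("pics/w2.png",cv2.resize(s["pixels"][:,:,::-1],None,fx=1.5,fy=1.5))
```

```text
eye [0.6163 0.2872 0.05  ] 0.11537001343503432 41.204612633903196
stopA [0.6573 0.2802 0.048 ] 0.14523718532111535 28.364880842212628
stopB [0.4203 0.3074 0.048 ] 0.1455303404792279 138.6214847041173
lug [0.4406 0.3199 0.04  ] 0.14042400079758444 129.27792359188285
```

View pics/w2.png

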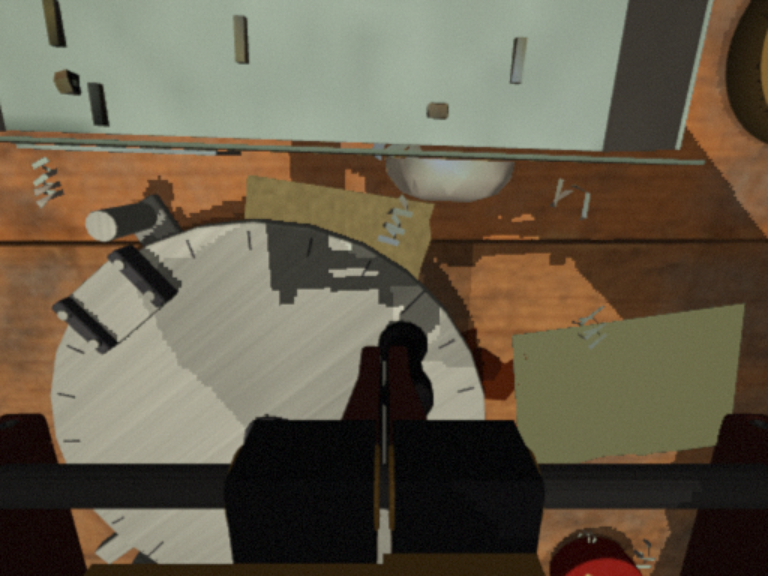

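Run:
```python
from h import *
s=dict(np.load("pics/w2.png.npz")); f=lambda u,v,z: toworld(s,u/1.5,v/1.5,z)
for n,u,v,z in [("posthead",403,343,.1),("postbase",416,393,.038),("eye",116,300,.046),("fingertip",385,350,.065)]:
    p=f(u,v,z); d=(p-[.531,.2105,0])[:2]; print(n,p,np.linalg.norm(d),np.degrees(np.arctan2(d[1],d[0])))
print([topix(s,[.6075,.1437,z])*1.5 for z in (.065,.0786,.1)])
```

```text
posthead [0.6209 0.1361 0.1   ] 0.116693487393256 -39.6106882400266
postbase [0.562  0.1251 0.038 ] 0.09085240778317326 -70.04922135477838
eye [0.6215 0.2828 0.046 ] 0.11583410551301376 38.62118362766849
fingertip [0.6016 0.1432 0.065 ] 0.0975379413356669 -43.62915161362942
[array([384., 339.]), array([384.  , 350.85]), array([384.15, 372.9 ])]
```

In the wrist view a higher point appears lower, so the head is the lower blob at (416,392). The fingers have slipped past the post. I'll fix the head position, back off, rise and push again from behind.

Emit:
send_rows(rows="6 -6 0 0; 0 0 -25 0; 0 0 -30 0; 0 0 -30 0; -20 0 -30 0; -30 0 0 0; 0 0 0 0; 0 0 0 0")

```text
time: 7.12
ee_pos: [0.5629, 0.1512, 0.1923]
tcp_rot: [1.0, -0.001, 0.0, 0.0]
ft_force: [-0.0, 0.4, 0.1]
grip_width: 0.005
gripper_force: 0.0
```

Run:
```python
from h import *
s=dict(np.load("pics/w2.png.npz"))
p=toworld(s,416/1.5,392/1.5,.1); d=(p-[.531,.2105,0])[:2]; print(p,np.linalg.norm(d),np.degrees(np.arctan2(d[1],d[0])))
s=save("wrist","w3.png",k=1.5); print(read_state()["ee_pos"],read_state()["ft_force"], topix(s,[.595,.132,.1])*1.5)
```

```text
[0.5986 0.1304 0.1   ] 0.10481302399988275 -49.837472280642494
[0.56298257 0.15129208 0.1921183 ] [ 0.61201988 -0.26409147 -0.07410445] [414.15 243.3 ]
```

View pics/w3.png

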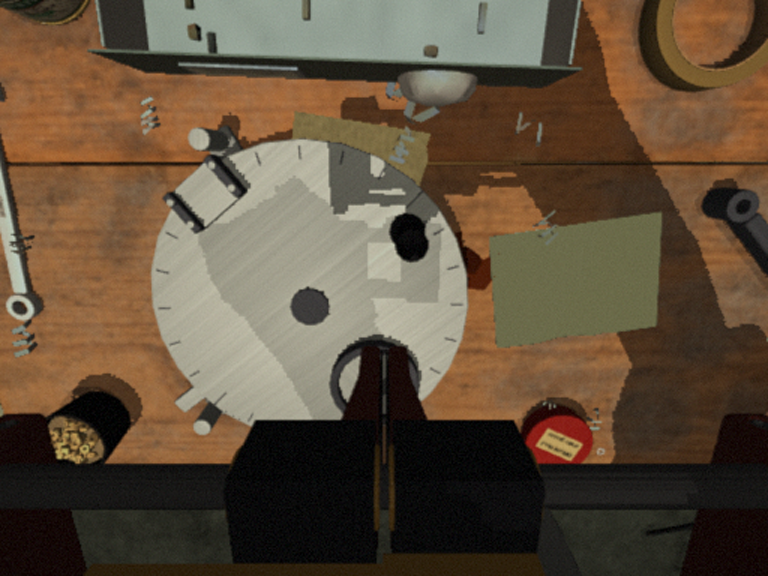

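The post head is at (411,245), as projected. The lug at (195,397) still stands a little short of the stop post at (207,418). I'll turn the tool to face the tangent and push from behind.

Emit:
send_rows(rows="4 20 0 0; 3 19 0 0; 0 0 0 -1.05; 0 0 0 -1.05; 0 0 0 -1.05; 0 0 0 -1.05; 0 0 0 0; 0 0 0 0")

```text
time: 8.18
ee_pos: [0.5694, 0.1123, 0.1922]
tcp_rot: [0.934, 0.356, -0.0, -0.0]
ft_force: [-0.4, -0.7, -0.1]
grip_width: 0.004
gripper_force: 0.0
```

Run:
```python
from h import *
s=dict(np.load("pics/w3.png.npz")); f=lambda u,v,z: toworld(s,u/1.5,v/1.5,z)
a=f(310,306,.038);e=f(206,193,.05);p=f(411,245,.1);st=f(199,139,.048);sb=f(205,424,.048);lug=f(190,400,.038)
for q in (e,p,st,sb,lug): d=(q-a)[:2];print(q,np.linalg.norm(d),np.degrees(np.arctan2(d[1],d[0])))
print(a,delta([*(p[:2]-[.022,.020]),.088]),R.from_quat(read_state()["tcp_rot"]).as_matrix().round(3)[:,0])
```

```text
[0.6225 0.2808 0.05  ] 0.11436100734078906 37.11038219172018
[0.5939 0.134  0.1   ] 0.09985789903658096 -51.178896577497156
[0.6596 0.2819 0.048 ] 0.1462015731789504 28.6511193640184
[0.4262 0.307  0.048 ] 0.1418063820848695 137.8295905946539
[0.4439 0.3219 0.038 ] 0.140573005943531 128.44338260824122
[0.5313 0.2118 0.038 ] [  3.    0.4 104.2] [ 0.747  0.665 -0.   ]
```

Emit:
send_rows(rows="0 0 40 0; 0 0 40 0; 0 0 24 0; 5 0 0 0; 5 0 0 0; 4 0 0 0; 4 0 0 0; 0 0 0 0")

```text
time: 9.18
ee_pos: [0.583, 0.1253, 0.0889]
tcp_rot: [0.934, 0.358, 0.0, 0.0]
ft_force: [0.4, -0.5, -0.4]
grip_width: 0.002
gripper_force: 0.0
```

Emit:
send_rows(rows="3 0 0 0; 3 0 0 0; 2 0 0 0; 2 0 0 0; 0 0 0 0; 0 0 0 0")

```text
time: 9.93
ee_pos: [0.59, 0.1315, 0.0884]
tcp_rot: [0.934, 0.358, -0.0, 0.0]
ft_force: [-0.0, 0.8, -0.0]
grip_width: 0.006
gripper_force: 0.0
```

Emit:
send_rows(rows="2 0 0 0; 2 0 0 0; 2 0 0 0; 0 0 0 0")

```text
time: 10.42
ee_pos: [0.5946, 0.1358, 0.0884]
tcp_rot: [0.934, 0.358, 0.0, -0.0]
ft_force: [-0.4, 0.5, -0.3]
grip_width: 0.006
gripper_force: 0.0
```

Run:
```python
from h import *
st=read_state(); print(st["ee_pos"],st["ft_force"])
s=save("wrist","w4.png",k=1.5)
```

```text
[0.59459218 0.13583027 0.08843394] [-0.356876    0.4834599  -0.31199643]
```

View pics/w4.png

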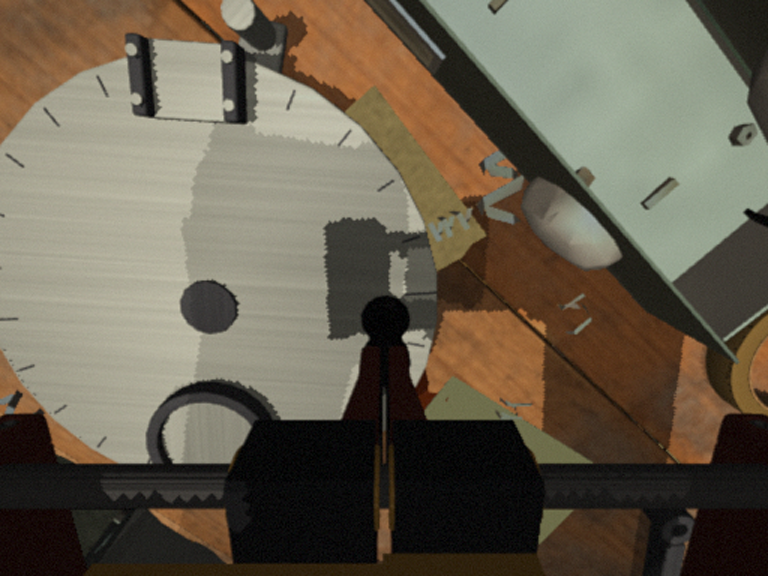

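The post head at (386,318) sits squarely in front of the fingers. The disc centre is at (209,306), the eye rest at (187,79) and the ring at (215,437).

```bash
cat >> h.py <<'E'
def ang(fn,c,e,p=None):
    s=dict(np.load(fn)); f=lambda q,z: toworld(s,q[0]/1.5,q[1]/1.5,z)
    a=f(c,.038); print("axis",a)
    for q,z in ((e,.05),(p,.1)):
        if q: w=f(q,z); d=(w-a)[:2]; print(w,np.linalg.norm(d).round(4),np.degrees(np.arctan2(d[1],d[0])).round(2))
E
python3 -c "
from h import *
ang('pics/w4.png.npz',(209,306),(187,79),(386,318))"
```

```text
axis [0.5318 0.212  0.038 ]
[0.6225 0.2823 0.05  ] 0.1148 37.78
[0.6106 0.1487 0.1   ] 0.1011 -38.77
```

Emit:
send_rows(rows="1.5 0 0 0; 1.5 0 0 0; 0 0 0 0; 0 0 0 0")

```text
time: 10.98
ee_pos: [0.5967, 0.1376, 0.0884]
tcp_rot: [0.934, 0.358, -0.0, 0.0]
ft_force: [-0.1, -1.1, -0.3]
grip_width: 0.011
gripper_force: 0.0
```

Run:
```python
from h import *
for fn in ("w3","w4"):
    s=dict(np.load(f"pics/{fn}.png.npz"))
    A=np.array([.531,.211]); P=lambda x,y,z:(topix(s,[x,y,z])*1.5).round()
    print(fn,"axis",P(*A,.038),"stopA",P(.6585,.281,.048),"tcp",P(.5946,.1358,.0884))
    for th in (38,42,46):
        u=lambda a,r:A+r*np.array([np.cos(np.radians(a)),np.sin(np.radians(a))])
        print(th,"eye",P(*u(th,.115),.046),"hub",P(*u(th+180,.085),.05),"head",P(*u(th-90,.1),.1),"base",P(*u(th-90,.1),.038))
s=snapshot("top"); np.savez("pics/t5.npz",**s); s4=snapshot("wrist"); np.savez("pics/w5.png.npz",**s4)
print(s4["rvec"],s4["tvec"],read_state()["ee_pos"])
a=s["pixels"][130:250,120:260,::-1]; a=cv2.resize(a,None,fx=3,fy=3,interpolation=cv2.INTER_CUBIC)
b=cv2.resize(s4["pixels"][:,:,::-1],(480,360)); cv2.imwrite("pics/c5.png",np.vstack([np.hstack([a[:200],a[160:360]])[:, :800], np.hstack([b,np.zeros((360,320,3),np.uint8)])]))
```

```text
w3 axis [311. 306.] stopA [201. 141.] tcp [407. 241.]
38 eye [207. 194.] hub [375. 387.] head [414. 247.] base [409. 231.]
42 eye [200. 201.] hub [381. 382.] head [407. 239.] base [403. 224.]
46 eye [193. 208.] hub [386. 378.] head [399. 231.] base [397. 218.]
w4 axis [210. 308.] stopA [237.  16.] tcp [383. 351.]
38 eye [191.  83.] hub [209. 448.] head [386. 371.] base [386. 320.]
42 eye [173.  82.] hub [219. 449.] head [387. 356.] base [386. 308.]
46 eye [156.  83.] hub [229. 448.] head [386. 341.] base [386. 297.]
[-2.60808791  1.16033042  0.18279231] [-0.29720637  0.50834112  0.44654016] [0.59672304 0.13761499 0.08844041]
```

View pics/c5.png

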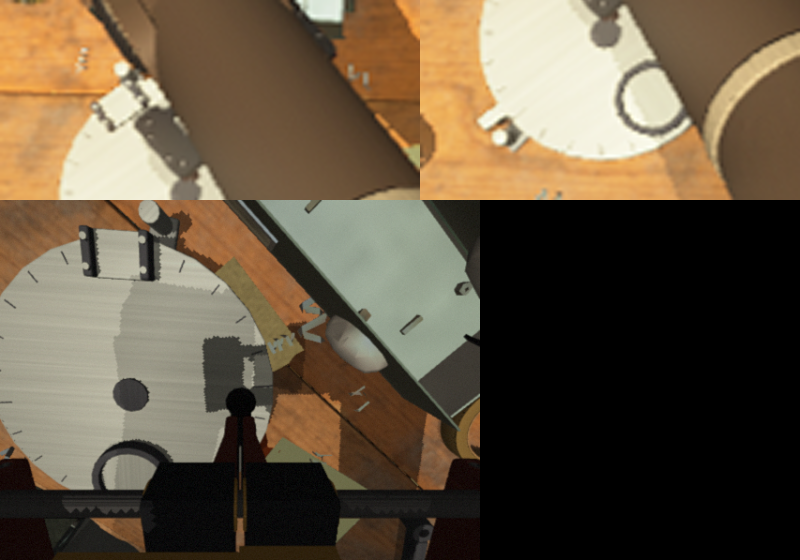

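The model projection says the table is still near 39°, so the fingers seem to have ridden past the post again. In the combined picture the lug is at (490,120) beside the stop at (505,133). I'll rise straight up, back off, and measure the post and eye rest numerically.

Emit:
send_rows(rows="0 0 -20 0; 0 0 -25 0; 0 0 -30 0; 0 0 -30 0; -25 0 0 0; -25 0 0 0; 0 0 0 0; 0 0 0 0")

```text
time: 12.08
ee_pos: [0.5603, 0.1048, 0.1945]
tcp_rot: [0.934, 0.358, 0.001, 0.0]
ft_force: [0.4, -0.4, 0.4]
grip_width: 0.007
gripper_force: 0.0
```

Run:
```python
from h import *
s=snapshot("wrist"); np.savez("pics/w6.png.npz",**s); g=cv2.cvtColor(s["pixels"],cv2.COLOR_RGB2GRAY)
A=np.array([.531,.211])
def U(a,r): return A+r*np.array([np.cos(np.radians(a)),np.sin(np.radians(a))])
print(read_state()["ee_pos"],read_state()["ft_force"])
for th in (36,38,40,42,44,46,48):
    print(th,[topix(s,[*U(a,r),z]).round() for a,r,z in ((th,.115,.046),(th-90,.1,.1),(th-90,.1,.038))])
# dark components
n,l,st,c=cv2.connectedComponentsWithStats((g<28).astype(np.uint8))
for i in range(1,n):
    if st[i,4]>60: print(st[i],c[i].round(1))
M=R.from_rotvec(s["rvec"]).as_matrix(); print("cam",-M.T@s["tvec"])
```

```text
[0.56028081 0.1049993  0.19414184] [0.11582909 0.15408445 0.02591931]
36 [array([170.,  22.]), array([257., 155.]), array([256., 146.])]
38 [array([166.,  22.]), array([257., 152.]), array([257., 143.])]
40 [array([162.,  22.]), array([257., 148.]), array([257., 140.])]
42 [array([158.,  22.]), array([257., 144.]), array([257., 137.])]
44 [array([154.,  22.]), array([257., 140.]), array([257., 134.])]
46 [array([150.,  22.]), array([257., 137.]), array([257., 131.])]
48 [array([146.,  22.]), array([257., 133.]), array([256., 128.])]
[143   0   5  39  82] [145.2  19.7]
[184   5   6  37  80] [188.3  24.4]
[492  24  20  22 148] [503.3  33.5]
[ 423   75   89   66 2958] [483.9 101.5]
[246 131  22  29 532] [256.5 145. ]
[422 136  25  46 359] [431.4 158.5]
[476 139  36  36 272] [495.3 158.8]
[158 177  44  37 136] [185.2 187.7]
[    0   231   512   153 34916] [266.  322.8]
[393 377  13   7  72] [399.3 380.4]
cam [0.62316406 0.16090942 0.37669088]
```

The stop geometry is two stops 109.7° apart with 90° of travel, so at the stop the lug should sit about 9.85° short of stop B. It measures about 9.4°, so the table is probably already at the stop, and it started near 0.12 rad. I'll confirm physically by pinching the post again, pulling it along the tangent and watching the force.

Emit:
send_rows(rows="22 1 0 0; 22 0.5 0 0; 0 0 0 0; 0 0 0 0; 0 0 40 0; 0 0 40 0; 0 0 36 0; 0 0 0 0", grip=0)

```text
time: 13.12
ee_pos: [0.5911, 0.1312, 0.0752]
tcp_rot: [0.934, 0.358, -0.003, -0.0]
ft_force: [-0.0, -0.2, 0.5]
grip_width: 0.873
gripper_force: 0.0
```

Emit:
send_rows(rows="0 0 0 0; 0 0 0 0; 0 0 0 0; 0 0 0 0; 0 0 0 0; 0 0 0 0; 0 0 0 0; 0 0 0 0", grip=1, force=30)

```text
time: 14.12
ee_pos: [0.5928, 0.1331, 0.0773]
tcp_rot: [0.934, 0.358, -0.0, -0.0]
ft_force: [-2.5, 2.6, -0.4]
grip_width: 0.208
gripper_force: 28.5
```

Emit:
send_rows(rows="2 0 0 0; 2 0 0 0; 0 0 0 0; 0 0 0 0")

```text
time: 14.62
ee_pos: [0.5929, 0.1331, 0.0771]
tcp_rot: [0.934, 0.358, -0.004, 0.001]
ft_force: [-12.5, -3.1, 9.7]
grip_width: 0.21
gripper_force: 30.0
```

The re-pinch holds the post at 19 mm. A 4 mm command along the tangent moved nothing and built about 12 N, so the table is firmly at its stop, with the eye rest at about 38.4°. I'll release and go above the lever.

Emit:
send_rows(rows="-3 0 0 0; 0 0 0 0; 0 0 0 0; 0 0 0 0; 0 0 0 0; 0 0 0 0; 0 0 0 0; 0 0 0 0", grip=0)

```text
time: 15.62
ee_pos: [0.5941, 0.1332, 0.0774]
tcp_rot: [0.934, 0.358, 0.0, 0.0]
ft_force: [0.9, -0.7, -0.0]
grip_width: 0.997
gripper_force: 0.0
```

Emit:
send_rows(rows="0 0 -30 0; 0 0 -40 0; 0 0 -40 0; 0 0 -40 0; 0 0 -20 0; -38 27 0 0; -38 27 0 0; -38 27 0 0")

```text
time: 16.62
ee_pos: [0.563, -0.0046, 0.2475]
tcp_rot: [0.934, 0.358, 0.0, 0.0]
ft_force: [0.1, -0.4, 0.5]
grip_width: 0.997
gripper_force: 0.0
```

Emit:
send_rows(rows="-38 27 0 0; -38 27 0 0; -38 27 0 0; -38 27 0 0; -38 26 0 0; 0 0 0 -0.38; 0 0 0 0; 0 0 0 0")

```text
time: 17.62
ee_pos: [0.5121, -0.2292, 0.2476]
tcp_rot: [0.921, 0.389, 0.0, -0.0]
ft_force: [0.2, 0.2, 0.3]
grip_width: 1.0
gripper_force: 0.0
```

Run:
```python
from h import *
st=read_state(); print(st["time"],st["ee_pos"],st["ft_force"],R.from_quat(st["tcp_rot"]).as_matrix()[:,0].round(3))
s=save("wrist","w7.png",k=1.5)
for p in ([.4695,-.2695,.04],[.6075,-.1293,.03],[.509,-.23,.03]): print(topix(s,p)*1.5)
```

```text
17.625 [ 0.51209835 -0.22919908  0.24755673] [0.22624985 0.19859803 0.32054106] [0.697 0.717 0.   ]
[381.15 314.85]
[382.35  90.15]
[382.05 255.15]
```

View pics/w7.png

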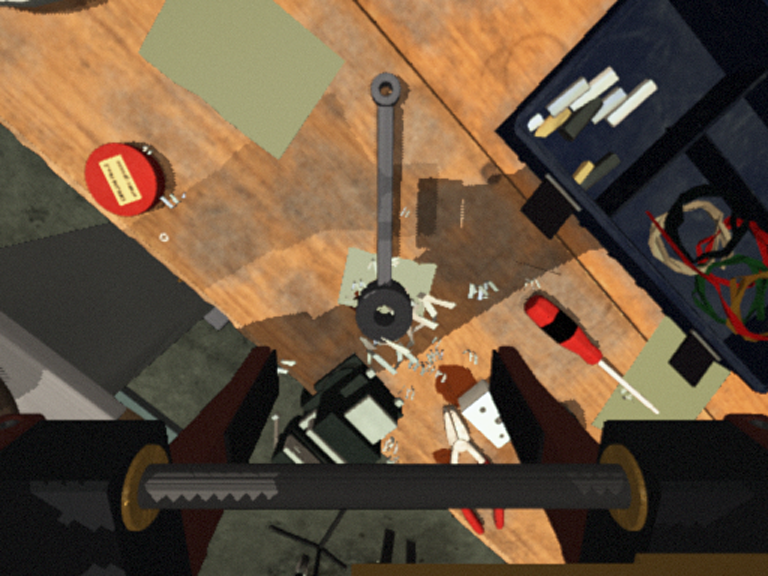

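The lever is aligned with the tool: hub top at (384,312), eye top at (386,89), arm vertical in the image. The vise is left and below the hub at (345,410).

Run:
```python
from h import *
s=dict(np.load("pics/w7.png.npz")); f=lambda u,v,z: toworld(s,u/1.5,v/1.5,z)
h=f(384,312,.04);e=f(386,89,.03);d=(e-h)[:2];L=np.linalg.norm(d);print(h,e,L,np.degrees(np.arctan2(d[1],d[0])))
# average end error, keep length 200
m=(h+e)[:2]/2-d/L*.044; print("bal",m,delta([*m,.019]))
```

```text
[ 0.4735 -0.2693  0.04  ] [ 0.6103 -0.1308  0.03  ] 0.19467020830111625 45.3538016242557
bal [ 0.51098001 -0.23135422] [ -2.4   0.7 228.5]
```

Emit:
send_rows(rows="-2.4 0.7 40 0.04; 0 0 40 0; 0 0 40 0; 0 0 40 0; 0 0 35 0; 0 0 20 0; 0 0 13 0; 0 0 0 0")

```text
time: 18.68
ee_pos: [0.5105, -0.2316, 0.019]
tcp_rot: [0.923, 0.386, -0.0, -0.0]
ft_force: [-0.6, 0.6, 0.1]
grip_width: 1.0
gripper_force: 0.0
```

Emit:
send_rows(rows="0 0 0 0; 0 0 0 0; 0 0 0 0; 0 0 0 0; 0 0 0 0; 0 0 0 0; 0 0 0 0; 0 0 0 0", grip=1, force=50)

```text
time: 19.68
ee_pos: [0.5107, -0.2322, 0.0194]
tcp_rot: [0.923, 0.386, -0.0, -0.0]
ft_force: [0.2, -0.3, 0.8]
grip_width: 0.129
gripper_force: 0.0
```

Emit:
send_rows(rows="0 0 -10 0; 0 0 -15 0; 0 0 -20 0; 0 0 -20 0; 0 0 -20 0; 0 0 0 0; 0 0 0 0; 0 0 0 0")

```text
time: 20.68
ee_pos: [0.5101, -0.232, 0.1037]
tcp_rot: [0.923, 0.386, -0.0, -0.0]
ft_force: [0.1, -0.0, 0.3]
grip_width: 0.003
gripper_force: 0.0
```

Run:
```python
from h import *
st=read_state(); print(st["ee_pos"],st["ft_force"],st["moment"],st["grip_width"],st["time"])
s=snapshot("wrist"); np.savez("pics/w8.png.npz",**s)
z=st["ee_pos"][2]+.005-.019; r=R.from_quat(st["tcp_rot"]).as_matrix(); print("underside",z)
for x,h in ((-.056,.04),(.144,.03)): print(topix(s,[*(st["ee_pos"]+r[:,0]*x)[:2],z+h]))
g=cv2.cvtColor(s["pixels"],cv2.COLOR_RGB2GRAY)
c=cv2.HoughCircles(cv2.GaussianBlur(g,(3,3),0)[:230,180:330],cv2.HOUGH_GRADIENT,1,25,param1=80,param2=14,minRadius=8,maxRadius=40)
print(None if c is None else (c[0]+[180,0,0]).round(1)[:6])
```

```text
[ 0.51013139 -0.23203823  0.10371653] [ 0.09945563 -0.00775616  0.32960906] [ 0.05457155 -0.11201839  0.01618252] 0.0030445081813047494 20.675
underside 0.08971652574010337
[255.3 328.4]
[255.4 -24.4]
[[262.5  32.5  17.2]
 [286.5 171.5  28. ]
 [282.5  58.5  36.1]
 [259.5 165.5  18. ]
 [226.5 211.5  22.1]
 [279.5 203.5  21. ]]
```

The grasp missed: width is 0.003 and there is no load. My 10 views are used up, so I'll compare images numerically from the earlier viewpoint.

Emit:
send_rows(rows="0 0 -40 0; 0 0 -40 0; 2.4 -0.7 -40 0; 0 0 -24 0; 0 0 0 0; 0 0 0 0; 0 0 0 0; 0 0 0 0", grip=0)

```text
time: 21.72
ee_pos: [0.5115, -0.2299, 0.2475]
tcp_rot: [0.923, 0.386, -0.001, -0.001]
ft_force: [-0.3, -0.3, -0.5]
grip_width: 0.876
gripper_force: 0.0
```

Run:
```python
from h import *
print(read_state()["ee_pos"])
s=snapshot("wrist"); np.savez("pics/w9.png.npz",**s)
o=dict(np.load("pics/w7.png.npz"))
g=lambda s: cv2.cvtColor(s["pixels"],cv2.COLOR_RGB2GRAY)[30:232,200:320]
a,b=g(o),g(s)
t=a[10:195,30:80]; r=cv2.matchTemplate(b,t,cv2.TM_CCOEFF_NORMED); print(cv2.minMaxLoc(r))
d=cv2.absdiff(a,b); print("diff mean",d.mean(), (d>40).sum())
for v in range(40,230,12): # dark arm columns
    row=cv2.cvtColor(s["pixels"],cv2.COLOR_RGB2HSV)[v]; m=[u for u in range(215,300) if row[u,1]<70 and row[u,2]<130]
    row=cv2.cvtColor(o["pixels"],cv2.COLOR_RGB2HSV)[v]; n=[u for u in range(215,300) if row[u,1]<70 and row[u,2]<130]
    print(v,(len(m),np.median(m)) if m else None,(len(n),np.median(n)) if n else None)
```

```text
[ 0.51150163 -0.22985542  0.24746519]
(-0.08983953297138214, 0.97315913438797, (50, 0), (30, 9))
diff mean 6.161386138613861 534
40 None None
52 (17, np.float64(256.0)) (15, np.float64(257.0))
64 (18, np.float64(256.5)) (18, np.float64(256.5))
76 (10, np.float64(256.5)) (11, np.float64(257.0))
88 (10, np.float64(256.5)) (10, np.float64(256.5))
100 (10, np.float64(256.5)) (10, np.float64(256.5))
112 (10, np.float64(256.5)) (10, np.float64(256.5))
124 (10, np.float64(256.5)) (10, np.float64(256.5))
136 (10, np.float64(256.5)) (10, np.float64(256.5))
148 (10, np.float64(256.5)) (10, np.float64(256.5))
160 (9, np.float64(256.0)) (9, np.float64(256.0))
172 (9, np.float64(256.0)) (10, np.float64(255.5))
184 (8, np.float64(256.5)) (10, np.float64(255.5))
196 (36, np.float64(257.5)) (37, np.float64(258.0))
208 (36, np.float64(255.5)) (32, np.float64(253.5))
220 (30, np.float64(256.5)) (32, np.float64(256.5))
```

The lever is unmoved and still centred at column 256.5. I lifted before any grip force had built up, so this time I'll wait for the force.

Emit:
send_rows(rows="-1.5 0.5 40 0; 0 0 40 0; 0 0 40 0; 0 0 40 0; 0 0 35 0; 0 0 20 0; 0 0 15 0; 0 0 0 0")

```text
time: 22.78
ee_pos: [0.5106, -0.2311, 0.0175]
tcp_rot: [0.923, 0.386, -0.001, -0.001]
ft_force: [-0.5, 1.1, -0.1]
grip_width: 1.003
gripper_force: 0.0
```

Emit:
send_rows(rows="0 0 0 0; 0 0 0 0; 0 0 0 0; 0 0 0 0; 0 0 0 0; 0 0 0 0; 0 0 0 0; 0 0 0 0", grip=1, force=50)

```text
time: 23.78
ee_pos: [0.5111, -0.2314, 0.0184]
tcp_rot: [0.923, 0.386, -0.0, -0.0]
ft_force: [0.5, 0.0, 0.2]
grip_width: 0.13
gripper_force: 0.0
```

Emit:
send_rows(rows="0 0 0 0; 0 0 0 0; 0 0 0 0; 0 0 0 0")

```text
time: 24.28
ee_pos: [0.5112, -0.2314, 0.0184]
tcp_rot: [0.923, 0.386, 0.0, 0.0]
ft_force: [-0.4, 0.3, 0.6]
grip_width: 0.008
gripper_force: 0.0
```

The fingers shut again with the lever apparently between them. I'll check numerically where the lever is now relative to the fingers.

Run:
```python
from h import *
s=snapshot("wrist"); np.savez("pics/w10.png.npz",**s); t=snapshot("scene"); np.savez("pics/s10.npz",**t)
st=read_state(); r=R.from_quat(st["tcp_rot"]).as_matrix(); T=np.array(st["ee_pos"])
print(st["joints"],st["effort"],st["gripper_force"],st["ft_force"])
for z in (-.014,0,.03,.06): print("tool z",-z,topix(s,T+[0,0,z]))
for x in (0,.02,.05,.1,.144): print("arm",x,topix(s,[*(T+r[:,0]*x)[:2],.03]))
H=cv2.cvtColor(s["pixels"],cv2.COLOR_RGB2HSV)
for v in range(4,250,14):
    print(v,' '.join(f"{h//10:x},{a//26:x},{b//26:x}" for h,a,b in H[v,226:290:4]))
print("scene tcp",topix(t,T),topix(t,[.4735,-.2693,.04]),topix(t,[.6103,-.1308,.03]))
```

```text
[ 0.64010087  0.56213228 -0.39879326  1.8957072   0.31047583  0.74427048
 -0.7128725 ] [-7.28785199e-04 -5.84608161e+01 -5.32406241e+00 -2.07652080e+01
 -3.42510652e-02 -3.49395059e-02  1.53280084e-04] 0.0 [ 0.90115762 -0.20143814 -0.47043936]
tool z 0.014 [255.5 225.9]
tool z 0 [255.4 234. ]
tool z -0.03 [255.3 255.7]
tool z -0.06 [255.1 286.1]
arm 0 [255.4 241.6]
arm 0.02 [255.4 212.7]
arm 0.05 [255.4 165.6]
arm 0.1 [255.4  74.9]
arm 0.144 [255.5 -20.6]
4 1,4,6 1,4,5 1,0,1 1,0,3 1,0,4 0,0,3 0,0,3 1,0,3 1,0,3 11,0,3 0,0,3 1,0,3 10,2,1 1,4,3 1,4,3 1,5,3
18 1,5,7 1,5,7 1,4,7 1,5,5 1,0,1 0,0,3 0,0,3 3,0,3 0,0,3 11,0,3 f,0,2 e,1,1 1,4,3 1,4,3 1,4,3 1,4,6
32 1,5,7 1,5,7 1,5,6 1,5,7 1,3,3 11,0,3 3,0,3 10,0,3 11,0,3 11,0,3 3,0,2 1,5,3 1,4,3 1,4,3 1,5,5 1,4,6
46 1,5,7 1,5,7 1,5,7 1,4,7 1,3,3 0,0,3 0,0,3 11,0,3 3,0,3 0,0,3 6,0,2 1,4,3 1,4,3 1,4,3 1,4,6 1,4,6
60 1,5,7 1,4,7 1,5,7 1,4,6 1,3,4 2,0,3 0,0,4 1,0,3 11,0,3 10,0,3 0,0,2 1,5,3 1,5,3 1,4,3 1,4,6 1,4,6
74 1,5,7 1,5,7 1,5,7 1,4,6 1,5,4 2,0,3 1,0,3 1,0,3 0,0,3 10,0,3 10,0,2 1,4,3 1,4,3 1,4,3 1,4,6 1,4,6
88 1,5,8 1,5,7 1,5,7 1,5,7 1,5,5 1,
[... 524 characters left out ...]
0,3 3,0,3 1,1,1 1,5,2 1,5,2 1,5,5 1,5,6 1,5,6
172 1,3,2 1,3,2 1,4,2 1,4,2 1,3,2 11,0,2 11,0,3 1,0,3 3,0,2 1,0,3 1,2,1 1,6,2 1,5,2 1,6,2 4,0,7 1,5,2
186 1,4,2 1,4,2 1,3,2 1,4,2 1,3,2 1,0,1 a,0,1 9,0,1 8,0,1 e,1,1 1,3,1 1,5,2 1,5,2 1,6,2 1,5,3 1,5,3
200 1,4,2 1,4,2 1,4,2 1,3,2 1,4,2 1,0,1 11,0,1 f,0,1 f,0,1 0,0,1 2,3,1 1,5,2 1,5,2 1,5,4 1,5,4 1,5,3
214 1,5,2 1,5,2 1,4,2 1,5,2 1,5,2 f,0,2 d,0,1 1,1,1 3,0,1 6,0,1 1,4,2 1,5,3 1,5,2 1,6,3 1,5,3 1,4,3
228 3,1,6 3,1,6 2,2,4 1,5,3 1,5,3 3,0,1 c,0,1 f,0,1 7,0,1 e,0,1 1,5,2 1,5,3 1,6,2 1,5,2 1,6,2 1,5,2
242 3,1,6 3,2,6 3,1,6 2,1,7 0,5,1 1,6,1 0,6,1 e,3,0 0,3,0 0,6,1 0,5,1 0,7,1 2,1,8 3,1,6 3,2,6 3,1,6
scene tcp [300.5 180.6] [315.3 174.7] [262.2 179.4]
```

The arm stays visible up to the fingertip row (about 238), where the tips should cover it if they were at z≈0.005. So the real fingertips sit about 35 mm higher than the stated tip extent implies. That also explains the fingers riding over the post with about 11 N upward. I'll check for a stated value, then open and descend with a force guard.

Run:
```python
import plant; print([n for n in dir(plant) if not n.startswith('_')]); print(getattr(plant,'tip_extent',None)); st=plant.read_state(); print(st.keys(),st["tcp_rot"])
```

```text
['IKError', 'close_job', 'read_state', 'snapshot', 'tip_extent']
0.014
dict_keys(['time', 'joints', 'qvel', 'effort', 'ee_pos', 'tcp_rot', 'ft_force', 'moment', 'gripper_force', 'grip_width']) [9.22597258e-01 3.85764565e-01 6.03497439e-06 5.23695597e-06]
```

Emit:
send_rows(rows="0 0 0 0; 0 0 0 0; 0 0 0 0; 0 0 0 0; 0 0 0 0; 0 0 0 0; 0 0 0 0; 0 0 0 0", grip=0)

```text
time: 25.38
ee_pos: [0.5112, -0.2314, 0.0184]
tcp_rot: [0.923, 0.386, -0.0, 0.0]
ft_force: [-0.2, -0.1, -0.2]
grip_width: 0.878
gripper_force: 0.0
```

Emit:
send_rows(rows="0 0 4 0; 0 0 4 0; 0 0 4 0; 0 0 0 0")

```text
time: 25.88
ee_pos: [0.5108, -0.2313, 0.006]
tcp_rot: [0.923, 0.386, -0.0, -0.0]
ft_force: [0.5, -0.1, -0.5]
grip_width: 0.994
gripper_force: 0.0
```

Emit:
send_rows(rows="0 0 3 0; 0 0 3 0; 0 0 3 0; 0 0 0 0")

```text
time: 26.38
ee_pos: [0.511, -0.2313, -0.0029]
tcp_rot: [0.923, 0.386, -0.0, -0.0]
ft_force: [-0.3, 1.4, 0.7]
grip_width: 1.0
gripper_force: 0.0
```

No contact at TCP z = -0.003, where the stated tips would be 17 mm inside the bench, so the offset is confirmed. I'll continue carefully.

Emit:
send_rows(rows="0 0 3 0; 0 0 3 0; 0 0 0 0")

```text
time: 26.75
ee_pos: [0.5109, -0.2313, -0.0089]
tcp_rot: [0.923, 0.386, -0.0, -0.0]
ft_force: [0.0, 0.7, -0.5]
grip_width: 1.0
gripper_force: 0.0
```

Emit:
send_rows(rows="0 0 2 0; 0 0 2 0; 0 0 0 0")

```text
time: 27.12
ee_pos: [0.5111, -0.2314, -0.0127]
tcp_rot: [0.923, 0.386, -0.0, -0.0]
ft_force: [-0.3, 0.9, -0.5]
grip_width: 0.998
gripper_force: 0.0
```

Emit:
send_rows(rows="0 0 2 0; 0 0 0 0")

```text
time: 27.38
ee_pos: [0.5111, -0.2314, -0.0147]
tcp_rot: [0.923, 0.386, -0.0, -0.0]
ft_force: [-0.1, -0.4, -0.4]
grip_width: 0.996
gripper_force: 0.0
```

Emit:
send_rows(rows="0 0 0 0; 0 0 0 0; 0 0 0 0; 0 0 0 0; 0 0 0 0; 0 0 0 0; 0 0 0 0; 0 0 0 0", grip=1, force=50)

```text
time: 28.38
ee_pos: [0.5112, -0.2314, -0.0146]
tcp_rot: [0.923, 0.386, -0.0, -0.0]
ft_force: [-0.8, 0.1, -0.5]
grip_width: 0.156
gripper_force: 50.0
```

Emit:
send_rows(rows="0 0 0 0; 0 0 0 0; 0 0 0 0")

```text
time: 28.75
ee_pos: [0.5111, -0.2314, -0.0146]
tcp_rot: [0.923, 0.386, -0.0, -0.0]
ft_force: [0.2, 1.0, -0.5]
grip_width: 0.155
gripper_force: 50.0
```

Emit:
send_rows(rows="0 0 -10 0; 0 0 -20 0; 0 0 -20 0; 0 0 -10 0; 0 0 0 0; 0 0 0 0; 0 0 0 0; 0 0 0 0")

```text
time: 29.75
ee_pos: [0.5109, -0.2313, 0.0449]
tcp_rot: [0.923, 0.386, -0.0, -0.0]
ft_force: [0.6, 0.0, -5.6]
grip_width: 0.157
gripper_force: 50.0
```

Run:
```python
from h import *
st=read_state(); r=R.from_quat(st["tcp_rot"]); print(st["ft_force"],"moment tool",r.inv().apply(st["moment"]),st["grip_width"],st["gripper_force"],st["ee_pos"])
s=snapshot("wrist"); np.savez("pics/w11.png.npz",**s)
x0=np.array(dict(np.load("pics/w10.png.npz"))["pixels"]).astype(int)
# lever edges: low-saturation columns, rows vs earlier (tilt shows as a change)
for fn in ("w10","w11"):
    H=cv2.cvtColor(np.load(f"pics/{fn}.png.npz")["pixels"],cv2.COLOR_RGB2HSV)
    print(fn,[(v,len(c),np.mean(c).round(1)) for v in range(10,230,30) for c in [[u for u in range(226,290) if H[v,u,1]<40 and 45<H[v,u,2]<120]] if c])
```

```text
[ 0.60445328  0.04470785 -5.59290352] moment tool [-0.05387703  0.00730901 -0.02604402] 0.15675907277153533 49.998430609703064 [ 0.51086093 -0.23126152  0.04491129]
w10 [(10, 24, np.float64(254.5)), (40, 25, np.float64(255.0)), (70, 25, np.float64(255.0)), (100, 23, np.float64(255.0)), (130, 23, np.float64(255.0)), (160, 21, np.float64(255.0)), (220, 2, np.float64(245.5))]
w11 [(10, 32, np.float64(255.5)), (40, 30, np.float64(255.5)), (70, 30, np.float64(255.5)), (100, 28, np.float64(255.5)), (130, 28, np.float64(255.5)), (160, 27, np.float64(255.0)), (190, 27, np.float64(255.0))]
```

The load is 5.6 N with a negligible moment (about 1.5 mm offset), so the lever is gripped at the balance point and level. I'll raise it, turn 7° and carry it over.

Emit:
send_rows(rows="0 0 -25 0; 0 0 -30 0; 0 0 -30 0; 0 0 -25 0; 0 0 0 0.35; 0 0 0 0.35; 0 0 0 0; 0 0 0 0")

```text
time: 30.8
ee_pos: [0.511, -0.2313, 0.1553]
tcp_rot: [0.944, 0.329, -0.0, -0.0]
ft_force: [-1.1, -0.4, -4.2]
grip_width: 0.153
gripper_force: 50.0
```

Emit:
send_rows(rows="13 -17 0 0; 26 -33 0 0; 30 -38 0 0; 30 -38 0 0; 30 -38 0 0; 30 -38 0 0; 30 -38 0 0; 30 -38 0 0")

```text
time: 31.8
ee_pos: [0.5094, 0.1251, 0.1556]
tcp_rot: [0.944, 0.329, 0.0, -0.0]
ft_force: [0.4, -0.8, -4.9]
grip_width: 0.158
gripper_force: 50.0
```

Emit:
send_rows(rows="20 -26 0 0; 13 -17 0 0; 10 -13 0 0; 0 0 0 0; 0 0 0 0; 0 0 0 0")

```text
time: 32.55
ee_pos: [0.5094, 0.1918, 0.1554]
tcp_rot: [0.945, 0.328, -0.0, 0.0]
ft_force: [0.1, 0.0, -5.6]
grip_width: 0.154
gripper_force: 50.0
```

Run:
```python
from h import *
st=read_state(); q=R.from_quat(st["tcp_rot"]).as_matrix(); print(st["ee_pos"],np.degrees(np.arctan2(q[1,0],q[0,0])),delta([.5088,.1935,.1215]))
```

```text
[0.50939366 0.19181929 0.15536728] 38.285163559708 [ 0.6 -1.7 33.9]
```

Emit:
send_rows(rows="0.6 -1.7 14 0; 0 0 14 0; 0 0 6 0; 0 0 0 0; 0 0 0 0; 0 0 0 0")

```text
time: 33.3
ee_pos: [0.5089, 0.195, 0.1218]
tcp_rot: [0.944, 0.329, 0.0, 0.0]
ft_force: [-0.5, 0.1, -6.1]
grip_width: 0.158
gripper_force: 50.0
```

Run:
```python
from h import *
st=read_state(); print(st["ee_pos"],st["ft_force"],st["time"])
s=snapshot("wrist"); np.savez("pics/w12.png.npz",**s)
g=cv2.cvtColor(s["pixels"],cv2.COLOR_RGB2GRAY); H=cv2.cvtColor(s["pixels"],cv2.COLOR_RGB2HSV)
q=R.from_quat(st["tcp_rot"]).as_matrix(); T=st["ee_pos"]
print("lever eye top",topix(s,[*(T+q[:,0]*.144)[:2],.166]),"post",topix(s,[.5929,.1331,.1]),"axis",topix(s,[.5315,.2115,.038]),"stopA",topix(s,[.6585,.281,.048]))
A=np.array([.5315,.2115]);t=np.radians(38.4);x=np.array([np.cos(t),np.sin(t)]);y=np.array([-x[1],x[0]])
for d in (-.0205,.0205): print("cheek",topix(s,[*(A+.115*x+d*y),.054]),[topix(s,[*(A+(.115+k)*x+d*y),.054]) for k in (-.017,.017)])
n,l,k,c=cv2.connectedComponentsWithStats((g<35).astype(np.uint8))
for i in range(1,n):
    if k[i,4]>50: print(k[i],c[i].round(1))
for v in range(0,110,10): print(v,' '.join(f"{b//10:2d}" for b in g[v,150:400:5]))
```

```text
[0.50888944 0.19495312 0.12184579] [-0.46598856  0.06548812 -6.09303741] 33.3
lever eye top [255.5 -54.9] post [393.6 187.1] axis [256.9 168.5] stopA [289.7 -15.6]
cheek [284.1  24.1] [array([283.5,  48.9]), array([284.8,  -1.8])]
cheek [230.2  24.1] [array([230.8,  48.9]), array([229.6,  -1.8])]
[ 414    0   98   72 4058] [474.7  28.2]
[   0   96   38   65 1831] [ 16.3 127.6]
[397 135  61  56 124] [425.4 160.6]
[ 349  154   58   45 1495] [377.8 176.6]
[    0   178   512   206 40131] [252.5 318.9]
[238 352  36  25 724] [255.3 364.3]
0  9 10 10 10 10 11 10 11 11 11 11 12 10 10 11  6  5 11  4  7  7  7  7  7  5  3  5  3  3  7  6  6 11 12 11 12 13 12 13 12 12 12 12 12 11 12 12 11 12 12
10 10  9  9 11 11 10 11 12 11 12 12 12 12 11 11  6 16  7  5  7  7  7  7  7  4 17  3 11  6  6  6  6  7  6  6 10 12 12 13 13 13 12 12 12 12 11 12 12 12 11
20 10 11 12 11 11 11 12 12 11 11 12 14 19 19 19 10  6  6  6  7  7  7  7  7  4 18  2  3 11 11 11 10  6  6  6 12 12 13 12 12 13 12 12 12 12 12 12 11 12 12
30 12 12 11 11 12 12 12 17 19 18 17 18 19 18 18 11  7  7  7  7  7  7  6  7  4 19  5  3 11 10 10 10 10  
[... 421 characters left out ...]
  7  6  7  4 19 19 19 10 10 10 10 17 18 18 18 18 18 13 18 18 17 17 11 11 12 12 11 12 11
70 19 18 18 18 19 19 18 18 18 19 19 19 19 18 19 19 18 16 10  7  7  7  7  7  4 19 19 19 10 10 10 10 12 18 18 18 18 18 17 17 18 17 17 18 16 11  9 12 12 11
80 19 19 19 19 19 19 19 19 19 19 19 19 19 19 19 19 19 16 11  7  7  7  7  7  4 19 19 19 10 10 10  9 17 18 18 18 17 17 17 17 17 17 17 17 15 17 11 12  7 12
90 19 19 18 19 19 19 19 19 19 19 19 19 19 19 19 16 16 16 11  7  7  7  7  7  4 19 19 19 10  9 10 10 17 18 18 18 18 18 18 18 18 18 17  9  9  9  9 12 11  8
100 17 17 17 16 17 17 16 16 16 16 16 16 16 16 16 16 16 16 13  7  7  7  7  7  4 19 19 16 10 10 10 10 18 18 18 18 18 18 18 18 18 18  9  9  9  9  9  9 12 11
```

The cheeks appear where predicted (columns about 230 and 283), and the post agrees within 3 px. The lever's underside is at 0.136 m (0.1218 + 0.0146) and the load is steady, so I'm handing in.

```bash
python3 -c "
from plant import *
s=read_state(); print(s['qvel'].__abs__().max() if hasattr(s['qvel'],'max') else s['qvel'], s['gripper_force']); print(close_job())"
```

```text
0.0019555826645453727 49.99840021133423
the job is handed in; nothing more can be done
None
```

I handed the job in at about 33 s with the turntable at its stop and the lever held still at its balance point, its underside about 9 cm above the seats by my measurements; `close_job()` returned no verdict.

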